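Change the blade in the vegetable slicer's blade station

TASK

Swap the slicer blade: lift the red sprung clamp arm by its black cross-bar until it stays up by itself, then take out the worn blade (black fin) and lay it flat in the yellow tray. Then lay the fresh blade (blue fin) flat in the bed with its notch over the brass pin, and leave the clamp arm up. Set the blades down rather than dropping them, and leave everything else on the bench where it is.

Things in the scene. Friction and masses are not known exactly. Their poses are not given: they have to be found in the camera images.
- station: White blade station, fixed: base 270 x 116 mm, 30 mm high. Origin at bench level under the middle of the bed; z up, x along the bed from pin end to hinge end (roughly away from the robot), y across. The grey bed is its top, z = 30 mm, between two 6 mm high rails with inner faces at y = +-35 mm, and a 6 mm high back stop with its face at x = 86 mm. Hinge posts at x = 107 to 137 mm, up to z = 75 mm.
- pin (a point): Foot of the brass locating pin at bed level, at (-63, 0, 30) mm in the station: 10 mm diameter, 16 mm tall, the upper 7 mm a cone. A blade at home lies along the bed, its middle over the station's origin and its notched end at the pin.
- clamp (a joint): Angle of the red clamp arm: 0 = closed, its rubber pad pressing on the worn blade; grows as its free end is lifted up and back; stop at 1.65 rad. Hinge axis parallel to the station's y through (120, 0, 58) mm in the station. The spring presses the arm shut below about 0.95 rad (about 8 N at the cross-bar when closed) and holds it open above.
- clamp_bar (a point): Middle of the black round cross-bar at the arm's free end: 16 mm diameter, 130 mm long along the station's y. Closed, it lies at (35, 0, 76) mm in the station, 40 mm above the rails; standing open its top is 150 mm above the bench. Grip it from above on either side of the arm (24 mm wide, at the bar's middle), about 42 mm from the middle; the bar can turn between the fingers while it is led up along its arc about the hinge.
- worn_fin (a point): Worn blade (dark plate, black fin), loose, 0.25 kg, at the start in the bed under the clamp. This point: where to grip, on the fin, 30 mm above the plate's underside. Plate 160 x 60 x 6 mm; fin upright, 50 mm long (x), 14 mm thick (y), top 42 mm above the underside, its middle 20 mm from the plate's middle towards the notch. Axes: x along the blade, notched end at -x, z up.
- fresh_fin (a point): Fresh blade (bright plate, blue fin), loose, lying on the bench to one side of the station, notched end towards the robot; same shape, weight, grip point and axes as the worn one.
- fresh_notch (a point): The point of the fresh blade, level with its underside, that sits on pin when the blade is home: 63 mm from the plate's middle towards the notched end, 43 mm from the fin's middle. The notch is an open slot 16 mm wide and 25 mm deep in the middle of that 60 mm end.
- tray: Yellow open tray for used blades, fixed, 240 (x) x 150 (y) x 30 mm high, walls and floor 4 mm. Origin under its centre at bench level, z up. Lies on the other side of the station from the fresh blade.
- worn: The worn blade's plate: origin in the middle of its underside.
- fresh: The fresh blade's plate: origin in the middle of its underside.
- tomato_a: Bystander: tomato, 70 mm across, 53 mm high, origin under it.
- tomato_b: Bystander: tomato like the other.
- spice_jar: Bystander: amber jar with green cap, 54 mm across, 85 mm high, origin under it.
- portion_cup: Bystander: steel cup, 80 mm across, 60 mm high, origin under it.
- spatula: Bystander: spatula lying at the left of the bench, origin under it.
- sauce_bottle: Bystander: red squeeze bottle, 60 mm across, 160 mm high, at the right, origin under it.
- bowl: Bystander: steel bowl, 150 mm across, 60 mm high, at the right, origin under it.
Not all that is in view belongs to the job. What is meant by the worn is not purple, and is the larger of those in its own colour.

How it is judged:
On the way, in this order (a step that is already met when the one before it is completed fails the run):
1. the clamp arm stands open past its hold-open point, let go, with the worn blade still in the bed (value of joint clamp above 1.3 rad and contact force between the fingers and clamp below 0.1 N and distance of worn from where it was at the start of the episode below 0.02 m), for 0.2 s.
2. the worn blade lies flat in the tray, let go (x of worn_fin in the frame of tray between -0.09 and 0.09 m and y of worn_fin in the frame of tray between -0.06 and 0.06 m and z of worn_fin in the frame of tray below 0.042 m and angle between worn_fin's own z axis and vertical below 0.12 rad and contact force between the fingers and worn below 0.1 N and linear speed of worn below 0.02 m/s), for 0.2 s.
At the end, for the whole second after the job is handed in: The clamp arm stands open (above 1.3 rad); the worn blade lies flat in the tray, fin up (within 0.12 rad), at rest; the fresh blade lies flat on the bed (within 0.05 rad, and within 3 mm of it) along the bed (within 0.15 rad), its notch over the pin (within 8 mm of the home point), at rest (value of joint clamp above 1.3 rad and x of worn_fin in the frame of tray between -0.09 and 0.09 m and y of worn_fin in the frame of tray between -0.06 and 0.06 m and z of worn_fin in the frame of tray below 0.042 m and angle between worn_fin's own z axis and vertical below 0.12 rad and horizontal distance between fresh_notch and pin below 0.008 m and z of fresh_notch in the frame of pin below 0.003 m and angle between fresh_fin's own z axis and vertical below 0.05 rad and angle between the x axis of fresh_fin and the x axis of station, either way round below 0.15 rad and linear speed of each of worn, fresh below 0.02 m/s); the robot touches nothing.
It fails at once if the worn blade is dragged out (over 20 mm) while the clamp is still shut on it (distance of worn from where it was at the start of the episode above 0.02 m and horizontal distance between worn and station below 0.15 m and value of joint clamp below 0.7 rad).
It fails at once if the worn blade is dropped or thrown (moves faster than 0.9 m/s, as after a 40 mm fall, while not held) (linear speed of worn above 0.9 m/s and contact force between the fingers and worn below 0.05 N).
It fails at once if the fresh blade is dropped or thrown (moves faster than 0.9 m/s, as after a 40 mm fall, while not held) (linear speed of fresh above 0.9 m/s and contact force between the fingers and fresh below 0.05 N).
It fails at once if a bystander is displaced by more than 40 mm or knocked over (distance of any of tomato_a, tomato_b, spice_jar, portion_cup, spatula, sauce_bottle, bowl from where it was at the start of the episode above 0.04 m or angle between any of tomato_a, tomato_b, spice_jar, portion_cup, spatula, sauce_bottle, bowl's own z axis and vertical above 0.5 rad).
It also fails if it takes over 72 s, if anything falls off the work surface, if the arm or the gripper's body presses on something with over 40 N, if the wrist force passes 120 N, or if a joint passes its speed limit or range.

ROBOT

A 6-joint arm with a two-finger parallel gripper is mounted at the origin on the work surface. World frame = base frame: x ahead of the robot, y to its left, z up, the work surface at z = 0. Lengths are in m, angles in rad, forces in N, time in s.
With the tool pointing down it reaches from about 0.4 to 0.825 m from the base axis. Payload 7 kg.
Tool frame: the origin (TCP) lies at the very end of the fingers, on their centre line; the grasp point (between the pads) lies 19 mm behind it; z points along the fingers, y is the line along which they close (so a half turn about z gives the same grasp; the last joint's range is limited). The gripper opens to 88 mm and grips with 3 to 60 N. Pads are 19 mm wide; open, the fingers measure 130 mm over their backs; the gripper's body (78 mm by 193 mm) begins 47 mm behind the grasp point.
Start: joints at [-0.851, 0.359, 0.012, 0, -1.224, -0.288], TCP at [0.282, -0.613, 0.227] pointing down, gripper open.
Joint ranges: [-3.07, 3.07], [-1.43, 2.12], [-1.02, 1.25], [-3.03, 1.67], [-3.05, -0], [-3.03, 3.03]. Speed limits (rad/s): [2.39, 2.39, 3.01, 3.14, 3.14, 3.14].

INTERFACE

Orientations are given as [roll, pitch, yaw] about the fixed x, y, z axes, in that order (R = Rz(yaw) Ry(pitch) Rx(roll)).
In Python, from station import arm gives the robot as it stands. The module is installed in compiled form; this text tells all that it offers.
- The arm moves only by the shell command python3 -m crank 'ROWS' [FORCE]. ROWS is JSON, a list of rows, each an object of numbers: "dx", "dy", "dz": the shift along the world's x, y, z in m; "twist": the turn about the world's z in degrees; "grip": the opening, from -1 (shut) to 1 (fully open). A call has exactly 5 rows; each row is the pose to reach, as a shift and turn from the pose commanded when the call began; what a row does not reach only later rows make up. A row lasts 1/12 s, in which the tool goes at most 41.7 mm and 7.16 degrees, less where a joint would pass 70% of its speed; a pose out of reach is approached as far as the arm can. A call with a gripper value outside its range is refused whole. The fingers move at their own pace and stop on an object; FORCE is the grip in N (left out, the last holds). Time passes only in rows, so rows that repeat a pose let the fingers close, or fill a call up. It gives the time, the measured TCP pose, the force, the opening and the grip force at its end, in the units of the state.
- arm.get_state(): the state, without advancing time (a new reading comes with each control period).
- arm.grab_frame(name): name is "side" or "top"; returns the picture (480x640x3 uint8, red, green, blue); there is no depth.
- arm.get_calibration(name): a dict with "fx", "fy", "cx", "cy" (pixels), "cam_to_world" (4x4, takes a point from camera to world coordinates). Camera axes: x right, y down, z forward; pixel columns grow to the right and rows downward; lengths in m; the calibration is good to about 2 mm. A picture is of the moment at which its call begins. get_calibration takes no time and is no camera call.
- arm.job_done(): hands the job in; it is judged then, once.
The state is a dict: "t": time; "q": joint angles; "qd": joint speeds; "joint_efforts": joint torques, N m; "eef_pos": TCP position; "ee_rot": TCP orientation; "force": force on the tool from outside, world axes, zero at the start; "moment": the same for the moment, N m; "width": finger opening in m; "gripper_force": force on a finger pad.
Only numpy, scipy, OpenCV 4.12 (cv2) and the standard library are available. Lean on these libraries where they do the work, as an engineer would, in place of code of your own. Each camera call takes 0.05 s, during which the arm holds its last target. There are 200 camera calls.

## Working session

There is one attempt and no reset: what is moved stays moved. The work goes in short steps, Python scripts to look and compute and a shell command to move; the robot and the scene stay as the last step left them, time stands still between calls to the robot, and variables do not carry over. Pictures are saved under pics/ and viewed, at most 10 in all, crops included, and the job is handed in when it is done.

```bash
mkdir -p pics
python3 - <<'E'
from station import arm
import cv2,numpy as np
for n in("top","side"):
    f=arm.grab_frame(n);cv2.imwrite(f"pics/{n}0.png",f[:,:,::-1])
    c=arm.get_calibration(n);print(n,c["fx"],c["fy"],c["cx"],c["cy"],np.round(c["cam_to_world"],4).tolist())
s=arm.get_state();print(s)
E
```

```text
top 610.6944909257592 610.6944909257592 316.17932087825415 237.5228881139789 [[-0.0107, -0.992, 0.126, 0.2807], [-0.9998, 0.013, 0.0181, -0.0169], [-0.0195, -0.1258, -0.9919, 1.5123], [0.0, 0.0, 0.0, 1.0]]
side 440.57672889893723 440.57672889893723 322.2019551111544 241.9039555405253 [[-0.9651, -0.1388, 0.2223, 0.2063], [-0.262, 0.4978, -0.8268, 1.0748], [0.0041, -0.8561, -0.5168, 0.7596], [0.0, 0.0, 0.0, 1.0]]
{'t': 0.1, 'q': array([-8.50925366e-01,  3.59285371e-01,  1.11583159e-02, -3.42893410e-04,
       -1.22410033e+00, -2.88097139e-01]), 'qd': array([-1.53876309e-03, -5.74916311e-04,  6.73062124e-05,  2.42122859e-04,
       -1.90942188e-04,  1.42151831e-04]), 'joint_efforts': array([-1.32475521e-03, -5.84165275e+01,  2.93751973e+01,  7.01553002e+00,
        1.02152795e-02, -2.72342362e-05]), 'eef_pos': array([ 0.28227496, -0.61265825,  0.22573293]), 'ee_rot': array([ 3.14012898e+00, -9.75689097e-05, -2.70993550e+00]), 'force': array([ 0.69198445, -0.16282859, -0.16100655]), 'moment': array([ 0.04155642, -0.00794737,  0.0131669 ]), 'gripper_force': 0.0, 'width': 0.08744100661929603}
```

View pics/top0.png

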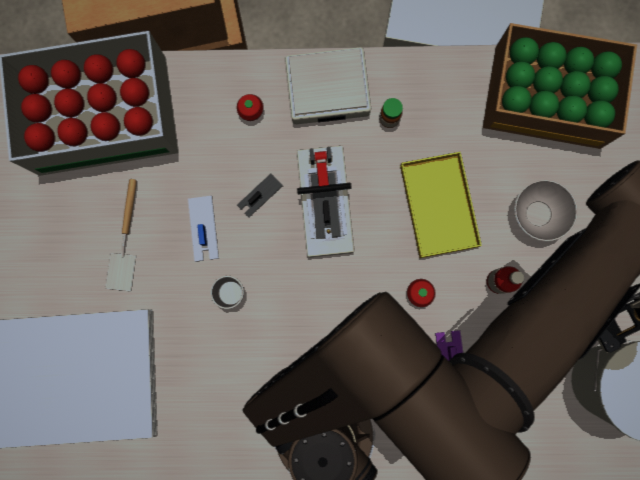

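View pics/side0.png

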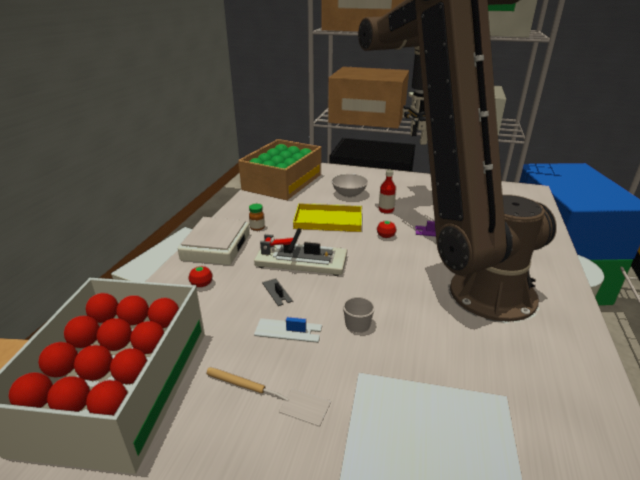

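The top view shows the station around (325,205) with its bar at (325,188). The fresh blade is at (203,228) and the tray at (440,205). The small dark blade at (260,195) and the purple one at (450,345) are decoys. I'll enlarge the working area.

Run:
```python
import cv2
f=cv2.imread("pics/top0.png")
a=cv2.resize(f[140:265,290:490],None,fx=4,fy=4,interpolation=cv2.INTER_CUBIC)
cv2.imwrite("pics/c1.png",a)
b=cv2.resize(f[185:270,180:300],None,fx=6,fy=6,interpolation=cv2.INTER_CUBIC)
cv2.imwrite("pics/c2.png",b)
```

```text
(no output)
```

View pics/c1.png

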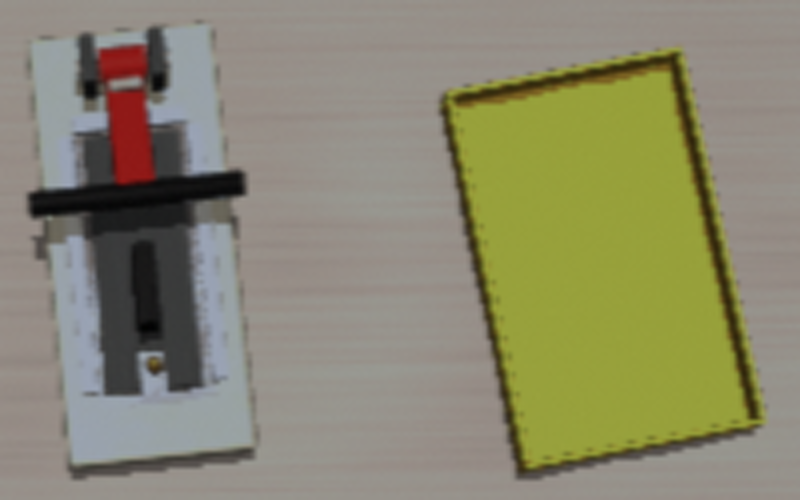

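View pics/c2.png

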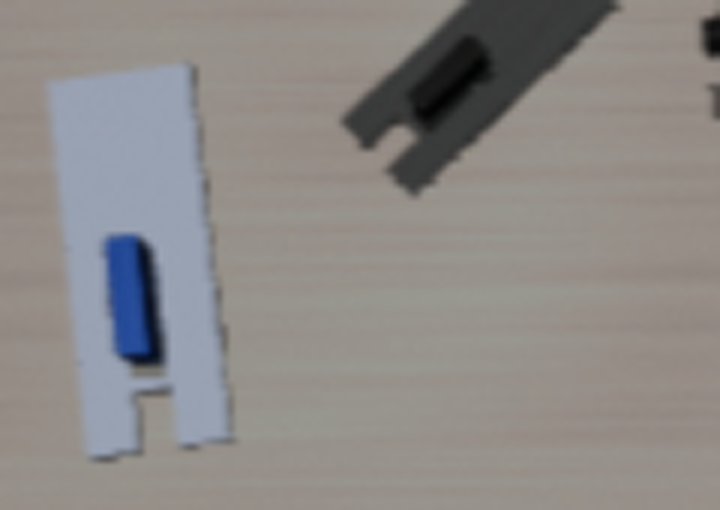

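Crop c1 shows the bar ends at (32,205) and (243,184), the pin at (155,365), the worn fin over (133–158, 241–335), and the tray rim corners at (443,93), (682,50), (762,425) and (520,472). Crop c2 shows the fresh plate corners at (50,82), (190,65), (230,440) and (90,458), with the blue fin top over (106–155, 235–357).

```bash
cat > h.py <<'E'
from station import arm
import numpy as np
def P(u,v,z,n="top"):
    c=arm.get_calibration(n);T=np.array(c["cam_to_world"])
    d=T[:3,:3]@[(u-c["cx"])/c["fx"],(v-c["cy"])/c["fy"],1];o=T[:3,3]
    return (o+d*(z-o[2])/d[2])[:2]
def C(pts,z,ox,oy,s): return np.array([P(ox+(x+.5)/s-.5,oy+(y+.5)/s-.5,z) for x,y in pts])
E
python3 - <<'E'
from h import *
np.set_printoptions(precision=4,suppress=True)
def yaw(a,b): d=b-a; return np.degrees(np.arctan2(d[1],d[0]))
s=C([(32,42),(212,25),(255,448),(72,468)],.03,290,140,4)
print("station c",s.mean(0),yaw(s[3],s[0]),yaw(s[2],s[1]),np.linalg.norm(s[3]-s[0]))
b=C([(32,205),(243,184)],.078,290,140,4);print("bar",b,b.mean(0),yaw(b[1],b[0])-90,np.linalg.norm(b[0]-b[1]))
p=C([(155,365)],.044,290,140,4);print("pin",p)
w=C([(133,242),(152,241),(158,332),(136,335)],.072,290,140,4);print("wfin",w.mean(0),yaw(w[2:].mean(0),w[:2].mean(0)))
t=C([(443,93),(682,50),(762,425),(520,472)],.03,290,140,4);print("tray",t.mean(0),yaw(t[3],t[0]),yaw(t[2],t[1]))
f=C([(50,82),(190,65),(230,440),(90,458)],.006,180,185,6);print("fresh",f.mean(0),yaw(f[3],f[0]),yaw(f[2],f[1]),np.linalg.norm(f[3]-f[0]))
f=C([(106,238),(135,235),(152,352),(118,357)],.042,180,185,6);print("ffin",f.mean(0),yaw(f[2:].mean(0),f[:2].mean(0)))
E
```

```text
station c [ 0.5609 -0.0132] 4.833920766854499 4.723524801965092 0.2679343071235636
bar [[ 0.576   0.0524]
 [ 0.587  -0.0739]] [ 0.5815 -0.0107] 4.944154049618319 0.12677724594852505
pin [[ 0.4832 -0.0199]]
wfin [ 0.5262 -0.0144] 2.038580351173094
tray [ 0.5476 -0.2947] 9.618552409026593 9.440809043356166
fresh [0.5    0.2936] 6.887401360763658 6.622269985107817 0.15967778949978673
ffin [0.4803 0.291 ] 7.701019379933349
```

```bash
python3 -m crank '[{"dx":0.01,"dy":0.02,"dz":0,"twist":3,"grip":1},{"dx":0.027,"dy":0.05,"dz":0,"twist":6,"grip":1},{"dx":0.044,"dy":0.08,"dz":0,"twist":10,"grip":1},{"dx":0.06,"dy":0.11,"dz":0,"twist":14,"grip":1},{"dx":0.075,"dy":0.14,"dz":0,"twist":17.5,"grip":1}]' 30
python3 -m crank '[{"dx":0.015,"dy":0.028,"dz":0,"twist":3.5,"grip":1},{"dx":0.03,"dy":0.056,"dz":0,"twist":7,"grip":1},{"dx":0.045,"dy":0.084,"dz":0,"twist":10.5,"grip":1},{"dx":0.06,"dy":0.112,"dz":0,"twist":14,"grip":1},{"dx":0.075,"dy":0.14,"dz":0,"twist":17.5,"grip":1}]'
python3 -m crank '[{"dx":0.015,"dy":0.028,"dz":0,"twist":3.5,"grip":1},{"dx":0.03,"dy":0.056,"dz":0,"twist":7,"grip":1},{"dx":0.045,"dy":0.084,"dz":0,"twist":10.5,"grip":1},{"dx":0.06,"dy":0.112,"dz":0,"twist":14,"grip":1},{"dx":0.075,"dy":0.14,"dz":0,"twist":17.5,"grip":1}]'
python3 -m crank '[{"dx":0.02,"dy":0.035,"dz":0,"twist":4,"grip":1},{"dx":0.038,"dy":0.07,"dz":0,"twist":8,"grip":1},{"dx":0.055,"dy":0.1,"dz":0,"twist":12,"grip":1},{"dx":0.07,"dy":0.125,"dz":0,"twist":15,"grip":1},{"dx":0.077,"dy":0.14,"dz":0,"twist":17.5,"grip":1}]'
python3 -c "from h import *;s=arm.get_state();print(s['eef_pos'],np.degrees(s['ee_rot']),s['q'])"
```

```text
t: 0.52
eef_pos: [0.3578, -0.4715, 0.226]
ee_rot: [3.141, -0.0, -2.401]
force: [0.5, 0.2, -0.3]
width: 0.0876
gripper_force: 0.0
t: 0.93
eef_pos: [0.4327, -0.3314, 0.2264]
ee_rot: [3.141, 0.0, -2.096]
force: [0.2, -0.2, 0.4]
width: 0.0877
gripper_force: 0.0
t: 1.35
eef_pos: [0.5077, -0.1915, 0.2264]
ee_rot: [3.141, 0.0, -1.79]
force: [-0.1, -0.7, -0.0]
width: 0.0875
gripper_force: 0.0
t: 1.77
eef_pos: [0.5857, -0.0504, 0.226]
ee_rot: [3.141, 0.0, -1.483]
force: [0.6, -0.7, 0.7]
width: 0.0878
gripper_force: 0.0
[ 0.58567103 -0.05039065  0.2259984 ] [ 1.79973394e+02  1.94424256e-03 -8.49895266e+01] [ 2.46467147e-01  2.17078677e-01 -1.86874718e-01 -1.16384260e-04
 -1.16729607e+00 -1.58972160e-01]
```

```bash
python3 -m crank '[{"dx":0,"dy":-0.002,"dz":-0.02,"twist":0,"grip":1},{"dx":0,"dy":-0.002,"dz":-0.05,"twist":0,"grip":1},{"dx":0,"dy":-0.002,"dz":-0.08,"twist":0,"grip":1},{"dx":0,"dy":-0.002,"dz":-0.105,"twist":0,"grip":1},{"dx":0,"dy":-0.002,"dz":-0.12,"twist":0,"grip":1}]'
python3 -m crank '[{"dx":0,"dy":0,"dz":-0.015,"twist":0,"grip":1},{"dx":0,"dy":0,"dz":-0.03,"twist":0,"grip":1},{"dx":0,"dy":0,"dz":-0.04,"twist":0,"grip":1},{"dx":0,"dy":0,"dz":-0.047,"twist":0,"grip":1},{"dx":0,"dy":0,"dz":-0.047,"twist":0,"grip":0.2}]'
python3 -m crank '[{"dx":0,"dy":0,"dz":0,"twist":0,"grip":-0.2},{"dx":0,"dy":0,"dz":0,"twist":0,"grip":-0.5},{"dx":0,"dy":0,"dz":0,"twist":0,"grip":-0.8},{"dx":0,"dy":0,"dz":0,"twist":0,"grip":-0.8},{"dx":0,"dy":0,"dz":0,"twist":0,"grip":-0.8}]' 30
```

```text
t: 2.18
eef_pos: [0.5824, -0.0554, 0.1033]
ee_rot: [3.137, 0.0, -1.489]
force: [-0.7, 0.2, -0.4]
width: 0.0877
gripper_force: 0.0
t: 2.6
eef_pos: [0.5835, -0.0553, 0.0581]
ee_rot: [3.139, -0.0, -1.488]
force: [0.2, -0.2, 0.3]
width: 0.0843
gripper_force: 0.0
t: 3.02
eef_pos: [0.5848, -0.055, 0.0602]
ee_rot: [-3.141, 0.0, -1.488]
force: [0.5, -0.8, 0.6]
width: 0.0534
gripper_force: 0.0
```

```bash
python3 -m crank '[{"dx":0,"dy":0,"dz":0,"twist":0,"grip":-0.9},{"dx":0,"dy":0,"dz":0,"twist":0,"grip":-0.9},{"dx":0,"dy":0,"dz":0,"twist":0,"grip":-0.9},{"dx":0,"dy":0,"dz":0,"twist":0,"grip":-0.9},{"dx":0,"dy":0,"dz":0,"twist":0,"grip":-0.9}]' 30
python3 -m crank '[{"dx":0,"dy":0,"dz":0,"twist":0,"grip":-0.9},{"dx":0,"dy":0,"dz":0,"twist":0,"grip":-0.9},{"dx":0,"dy":0,"dz":0,"twist":0,"grip":-0.9},{"dx":0,"dy":0,"dz":0,"twist":0,"grip":-0.9},{"dx":0,"dy":0,"dz":0,"twist":0,"grip":-0.9}]'
python3 - <<'E'
import numpy as np
for th in np.arange(0,1.61,.1):
    a=np.arctan2(18,-85)-th; r=np.hypot(85,18)
    x=120+r*np.cos(a)-35; z=58+r*np.sin(a)-76
    print(round(th,2),round(x*.9965),round(x*.0837,1),round(z))
E
```

```text
t: 3.43
eef_pos: [0.587, -0.0546, 0.0599]
ee_rot: [-3.137, 0.0, -1.487]
force: [14.2, -2.0, -11.5]
width: 0.02
gripper_force: 7.4
t: 3.85
eef_pos: [0.5892, -0.0544, 0.06]
ee_rot: [-3.134, 0.0, -1.487]
force: [15.0, -3.3, -12.3]
width: 0.015
gripper_force: 30.0
0.0 0 0.0 0
0.1 2 0.2 8
0.2 5 0.4 17
0.3 9 0.8 24
0.4 14 1.1 32
0.5 19 1.6 39
0.6 25 2.1 45
0.7 31 2.6 51
0.8 39 3.2 56
0.9 46 3.9 60
1.0 54 4.5 63
1.1 62 5.2 66
1.2 71 5.9 68
1.3 79 6.7 69
1.4 88 7.4 69
1.5 97 8.1 68
1.6 105 8.8 66
```

```bash
python3 -m crank '[{"dx":0.005,"dy":0,"dz":0.004,"twist":0,"grip":-0.9},{"dx":0.007,"dy":0,"dz":0.012,"twist":0,"grip":-0.9},{"dx":0.011,"dy":0.001,"dz":0.02,"twist":0,"grip":-0.9},{"dx":0.015,"dy":0.001,"dz":0.028,"twist":0,"grip":-0.9},{"dx":0.018,"dy":0.001,"dz":0.032,"twist":0,"grip":-0.9}]'
python3 -c "from h import *;s=arm.get_state();print(s['eef_pos'],s['width'],s['moment'])"
```

```text
t: 4.27
eef_pos: [0.601, -0.0536, 0.0911]
ee_rot: [3.138, 0.001, -1.489]
force: [-3.5, 4.9, -8.4]
width: 0.0154
gripper_force: 30.0
[ 0.60097904 -0.05359388  0.09112053] 0.015359774683628999 [1.88796302 1.6507677  0.03978905]
```

```bash
python3 -m crank '[{"dx":0.005,"dy":0.0005,"dz":0.007,"twist":0,"grip":-0.9},{"dx":0.011,"dy":0.001,"dz":0.013,"twist":0,"grip":-0.9},{"dx":0.017,"dy":0.0015,"dz":0.019,"twist":0,"grip":-0.9},{"dx":0.025,"dy":0.002,"dz":0.024,"twist":0,"grip":-0.9},{"dx":0.032,"dy":0.003,"dz":0.028,"twist":0,"grip":-0.9}]'
python3 -m crank '[{"dx":0.008,"dy":0.0006,"dz":0.003,"twist":0,"grip":-0.9},{"dx":0.016,"dy":0.0013,"dz":0.006,"twist":0,"grip":-0.9},{"dx":0.025,"dy":0.002,"dz":0.008,"twist":0,"grip":-0.9},{"dx":0.033,"dy":0.003,"dz":0.009,"twist":0,"grip":-0.9},{"dx":0.042,"dy":0.0035,"dz":0.009,"twist":0,"grip":-0.9}]'
python3 -m crank '[{"dx":0.005,"dy":0.0005,"dz":0,"twist":0,"grip":-0.9},{"dx":0.009,"dy":0.001,"dz":-0.001,"twist":0,"grip":-0.9},{"dx":0.013,"dy":0.001,"dz":-0.002,"twist":0,"grip":-0.9},{"dx":0.013,"dy":0.001,"dz":-0.002,"twist":0,"grip":-0.9},{"dx":0.013,"dy":0.001,"dz":-0.002,"twist":0,"grip":-0.9}]'
```

```text
t: 4.68
eef_pos: [0.6287, -0.0513, 0.1209]
ee_rot: [3.131, 0.0, -1.488]
force: [-21.9, 3.9, 21.6]
width: 0.015
gripper_force: 30.0
t: 5.1
eef_pos: [0.6776, -0.0477, 0.1311]
ee_rot: [-3.139, -0.0, -1.487]
force: [-0.1, 1.3, 1.2]
width: 0.0155
gripper_force: 30.0
t: 5.52
eef_pos: [0.6923, -0.0463, 0.1278]
ee_rot: [-3.136, -0.0, -1.487]
force: [4.8, 1.0, 4.0]
width: 0.0151
gripper_force: 30.0
```

```bash
python3 -m crank '[{"dx":0,"dy":0,"dz":0,"twist":0,"grip":-0.3},{"dx":0,"dy":0,"dz":0,"twist":0,"grip":-0.3},{"dx":0,"dy":0,"dz":0,"twist":0,"grip":0},{"dx":0,"dy":0,"dz":0,"twist":0,"grip":0},{"dx":0,"dy":0,"dz":0,"twist":0,"grip":0}]'
python3 -m crank '[{"dx":0,"dy":0,"dz":0,"twist":0,"grip":0.1},{"dx":0,"dy":0,"dz":0.02,"twist":0,"grip":0.1},{"dx":0,"dy":0,"dz":0.045,"twist":0,"grip":0.1},{"dx":0,"dy":0,"dz":0.07,"twist":0,"grip":0.1},{"dx":0,"dy":0,"dz":0.08,"twist":0,"grip":0.1}]'
python3 - <<'E'
from h import *
import cv2
f=arm.grab_frame("side")[:,:,::-1]
cv2.imwrite("pics/s2.png",cv2.resize(f[150:320,180:420],None,fx=3,fy=3))
print(arm.get_state()["eef_pos"])
E
```

```text
t: 5.93
eef_pos: [0.6893, -0.0467, 0.1261]
ee_rot: [3.141, -0.0, -1.488]
force: [-0.3, 0.2, -0.1]
width: 0.0411
gripper_force: 0.0
t: 6.35
eef_pos: [0.6908, -0.0468, 0.2105]
ee_rot: [-3.137, -0.001, -1.488]
force: [1.1, -0.3, 0.3]
width: 0.0483
gripper_force: 0.0
[ 0.69126629 -0.04674319  0.21153362]
```

View pics/s2.png

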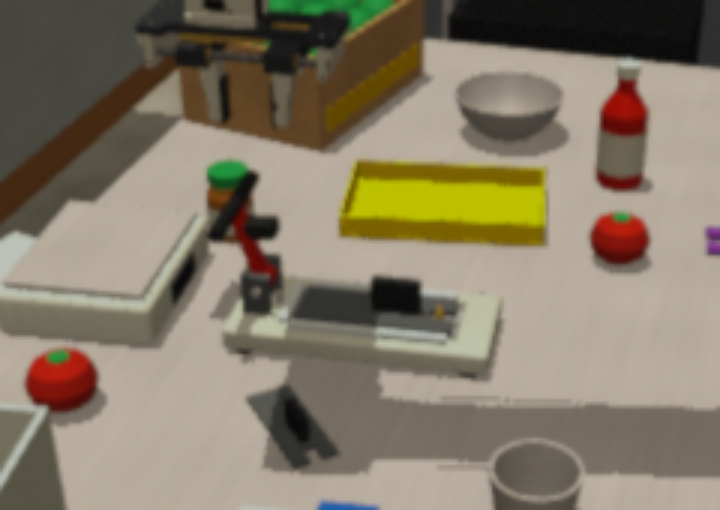

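The side view shows the clamp arm standing open, with the bar at (235,205), and the worn blade still in the bed with its fin at (397,295). Next I'll go above the worn fin.

```bash
python3 -m crank '[{"dx":-0.01,"dy":0.002,"dz":0,"twist":-6,"grip":1},{"dx":-0.02,"dy":0.004,"dz":0,"twist":-12,"grip":1},{"dx":-0.03,"dy":0.006,"dz":0,"twist":-18,"grip":1},{"dx":-0.043,"dy":0.008,"dz":0,"twist":-24,"grip":1},{"dx":-0.055,"dy":0.011,"dz":0,"twist":-30,"grip":1}]'
python3 -m crank '[{"dx":-0.012,"dy":0.002,"dz":0,"twist":-6,"grip":1},{"dx":-0.024,"dy":0.004,"dz":0,"twist":-12,"grip":1},{"dx":-0.036,"dy":0.006,"dz":0,"twist":-18,"grip":1},{"dx":-0.048,"dy":0.008,"dz":0,"twist":-24,"grip":1},{"dx":-0.06,"dy":0.011,"dz":0,"twist":-30,"grip":1}]'
python3 -m crank '[{"dx":-0.012,"dy":0.002,"dz":0,"twist":-6,"grip":1},{"dx":-0.024,"dy":0.004,"dz":0,"twist":-12,"grip":1},{"dx":-0.036,"dy":0.006,"dz":0,"twist":-18,"grip":1},{"dx":-0.045,"dy":0.008,"dz":0,"twist":-24,"grip":1},{"dx":-0.048,"dy":0.01,"dz":0,"twist":-30,"grip":1}]'
python3 - <<'E'
from h import *
import cv2
f=arm.grab_frame("side")[:,:,::-1]
cv2.imwrite("pics/s3.png",cv2.resize(f[170:300,220:400],None,fx=4,fy=4))
s=arm.get_state();print(s["eef_pos"],np.degrees(s["ee_rot"]),s['q'])
E
```

```text
t: 6.82
eef_pos: [0.6334, -0.0357, 0.2057]
ee_rot: [3.141, -0.0, -2.017]
force: [0.2, 0.2, 0.5]
width: 0.0759
gripper_force: 0.0
t: 7.23
eef_pos: [0.5734, -0.0246, 0.2059]
ee_rot: [3.141, -0.001, -2.541]
force: [-0.1, -0.4, -0.1]
width: 0.0875
gripper_force: 0.0
t: 7.65
eef_pos: [0.5248, -0.0146, 0.2062]
ee_rot: [3.141, -0.001, -3.064]
force: [-0.1, -1.1, 0.0]
width: 0.0877
gripper_force: 0.0
[ 0.52493819 -0.01438559  0.20633467] [ 1.79975579e+02 -2.54946096e-02 -1.75994250e+02] [ 3.46081291e-01  1.27229424e-01 -3.45438110e-01 -5.96755484e-04
 -1.09844075e+00 -1.84669259e+00]
```

View pics/s3.png

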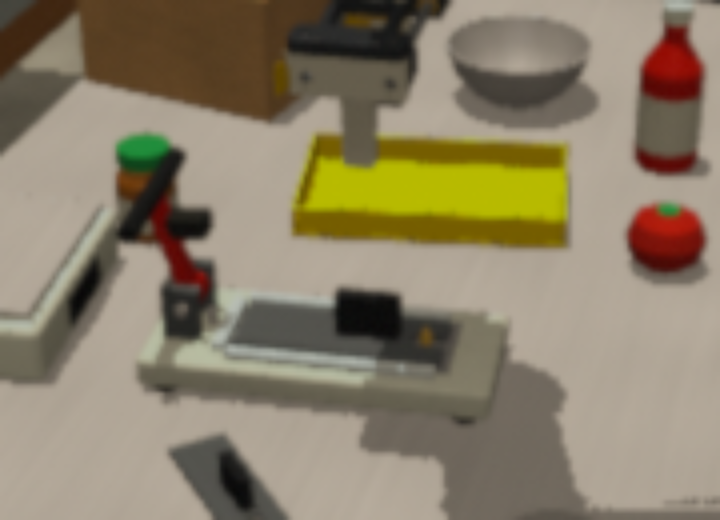

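The side view shows the gripper over the bed and the black fin at (370,312), in line with the fingers along x. Descending to grip.

```bash
python3 -m crank '[{"dx":0.001,"dy":0,"dz":-0.02,"twist":0.8,"grip":0.6},{"dx":0.001,"dy":0,"dz":-0.05,"twist":0.8,"grip":0.3},{"dx":0.001,"dy":0,"dz":-0.08,"twist":0.8,"grip":0.1},{"dx":0.001,"dy":0,"dz":-0.105,"twist":0.8,"grip":0},{"dx":0.001,"dy":0,"dz":-0.12,"twist":0.8,"grip":0}]'
python3 -m crank '[{"dx":0,"dy":0,"dz":-0.015,"twist":0,"grip":0},{"dx":0,"dy":0,"dz":-0.028,"twist":0,"grip":0},{"dx":0,"dy":0,"dz":-0.038,"twist":0,"grip":0},{"dx":0,"dy":0,"dz":-0.043,"twist":0,"grip":0},{"dx":0,"dy":0,"dz":-0.044,"twist":0,"grip":0}]'
python3 -m crank '[{"dx":0,"dy":0,"dz":0,"twist":0,"grip":-0.4},{"dx":0,"dy":0,"dz":0,"twist":0,"grip":-0.9},{"dx":0,"dy":0,"dz":0,"twist":0,"grip":-0.9},{"dx":0,"dy":0,"dz":0,"twist":0,"grip":-0.9},{"dx":0,"dy":0,"dz":0,"twist":0,"grip":-0.9}]' 30
python3 -m crank '[{"dx":0,"dy":0,"dz":0,"twist":0,"grip":-0.9},{"dx":0,"dy":0,"dz":0,"twist":0,"grip":-0.9},{"dx":0,"dy":0,"dz":0,"twist":0,"grip":-0.9},{"dx":0,"dy":0,"dz":0,"twist":0,"grip":-0.9},{"dx":0,"dy":0,"dz":0,"twist":0,"grip":-0.9}]' 30
```

```text
t: 8.12
eef_pos: [0.5258, -0.015, 0.0835]
ee_rot: [-3.141, -0.004, -3.043]
force: [-0.5, -0.5, -0.6]
width: 0.0602
gripper_force: 0.0
t: 8.53
eef_pos: [0.5269, -0.0148, 0.0415]
ee_rot: [-3.141, -0.002, -3.044]
force: [-0.4, -0.1, -0.2]
width: 0.0437
gripper_force: 0.0
t: 8.95
eef_pos: [0.5278, -0.0144, 0.0431]
ee_rot: [3.141, 0.001, -3.045]
force: [-1.1, 4.2, 2.0]
width: 0.0164
gripper_force: 1.6
t: 9.37
eef_pos: [0.5278, -0.0143, 0.0431]
ee_rot: [3.141, 0.001, -3.045]
force: [-1.5, 2.4, 6.0]
width: 0.014
gripper_force: 30.0
```

```bash
python3 -m crank '[{"dx":0,"dy":0,"dz":0.006,"twist":0,"grip":-0.9},{"dx":0,"dy":0,"dz":0.02,"twist":0,"grip":-0.9},{"dx":0,"dy":0,"dz":0.04,"twist":0,"grip":-0.9},{"dx":0,"dy":0,"dz":0.06,"twist":0,"grip":-0.9},{"dx":0,"dy":-0.01,"dz":0.075,"twist":0,"grip":-0.9}]'
python3 -m crank '[{"dx":0,"dy":-0.02,"dz":0.005,"twist":0,"grip":-0.9},{"dx":0,"dy":-0.045,"dz":0.005,"twist":1,"grip":-0.9},{"dx":0,"dy":-0.075,"dz":0.005,"twist":2,"grip":-0.9},{"dx":0,"dy":-0.105,"dz":0.005,"twist":3,"grip":-0.9},{"dx":0,"dy":-0.135,"dz":0.005,"twist":4,"grip":-0.9}]'
python3 -m crank '[{"dx":0,"dy":-0.03,"dz":0,"twist":0,"grip":-0.9},{"dx":0,"dy":-0.06,"dz":0,"twist":0,"grip":-0.9},{"dx":0,"dy":-0.09,"dz":0,"twist":0,"grip":-0.9},{"dx":0,"dy":-0.12,"dz":0,"twist":0,"grip":-0.9},{"dx":0,"dy":-0.139,"dz":0,"twist":0,"grip":-0.9}]'
python3 -m crank '[{"dx":0,"dy":0,"dz":-0.01,"twist":0,"grip":-0.9},{"dx":0,"dy":0,"dz":-0.03,"twist":0,"grip":-0.9},{"dx":0,"dy":0,"dz":-0.05,"twist":0,"grip":-0.9},{"dx":0,"dy":0,"dz":-0.065,"twist":0,"grip":-0.9},{"dx":0,"dy":0,"dz":-0.075,"twist":0,"grip":-0.9}]'
python3 - <<'E'
from h import *
import cv2
f=arm.grab_frame("side")[:,:,::-1]
cv2.imwrite("pics/s4.png",cv2.resize(f[150:290,220:400],None,fx=4,fy=4))
E
```

```text
t: 9.78
eef_pos: [0.5275, -0.024, 0.1189]
ee_rot: [-3.142, 0.0, -3.044]
force: [0.2, -0.2, -3.3]
width: 0.0141
gripper_force: 30.0
t: 10.2
eef_pos: [0.5266, -0.1607, 0.1224]
ee_rot: [3.141, -0.001, -2.974]
force: [0.9, 0.3, -2.8]
width: 0.0138
gripper_force: 30.0
t: 10.62
eef_pos: [0.5264, -0.3009, 0.1221]
ee_rot: [3.141, -0.002, -2.976]
force: [1.6, -0.3, -3.0]
width: 0.014
gripper_force: 30.0
t: 11.03
eef_pos: [0.5257, -0.2979, 0.0452]
ee_rot: [3.14, -0.003, -2.976]
force: [-0.0, 0.1, -3.0]
width: 0.0138
gripper_force: 30.0
```

View pics/s4.png

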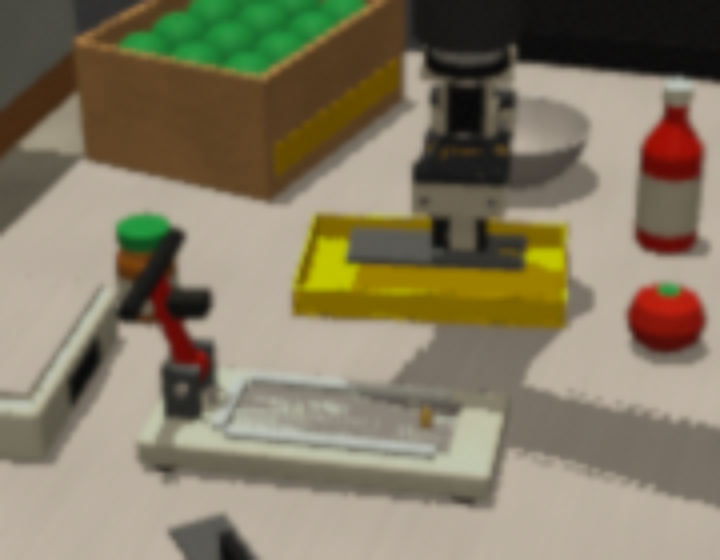

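The side view shows the worn blade level over the middle of the tray at (440,250). I'll lower the last 27 mm and release.

```bash
python3 -m crank '[{"dx":0,"dy":0,"dz":-0.01,"twist":0,"grip":-0.9},{"dx":0,"dy":0,"dz":-0.017,"twist":0,"grip":-0.9},{"dx":0,"dy":0,"dz":-0.023,"twist":0,"grip":-0.9},{"dx":0,"dy":0,"dz":-0.027,"twist":0,"grip":-0.9},{"dx":0,"dy":0,"dz":-0.028,"twist":0,"grip":-0.9}]'
python3 -m crank '[{"dx":0,"dy":0,"dz":0,"twist":0,"grip":-0.9},{"dx":0,"dy":0,"dz":0,"twist":0,"grip":-0.9},{"dx":0,"dy":0,"dz":0,"twist":0,"grip":-0.6},{"dx":0,"dy":0,"dz":0,"twist":0,"grip":-0.4},{"dx":0,"dy":0,"dz":0,"twist":0,"grip":0}]'
python3 -m crank '[{"dx":0,"dy":0,"dz":0,"twist":0,"grip":0},{"dx":0,"dy":0,"dz":0,"twist":0,"grip":0},{"dx":0,"dy":0,"dz":0,"twist":0,"grip":0},{"dx":0,"dy":0,"dz":0.01,"twist":0,"grip":0},{"dx":0,"dy":0,"dz":0.03,"twist":0,"grip":0}]'
python3 -m crank '[{"dx":0,"dy":0,"dz":0.03,"twist":0,"grip":0},{"dx":0,"dy":0,"dz":0.065,"twist":0,"grip":0},{"dx":0,"dy":0,"dz":0.1,"twist":0,"grip":0},{"dx":0,"dy":0,"dz":0.13,"twist":0,"grip":0},{"dx":0,"dy":0,"dz":0.15,"twist":0,"grip":0}]'
```

```text
t: 11.5
eef_pos: [0.5272, -0.2984, 0.019]
ee_rot: [3.141, -0.001, -2.975]
force: [-0.4, 0.8, -3.0]
width: 0.0138
gripper_force: 30.0
t: 11.92
eef_pos: [0.5281, -0.2987, 0.0203]
ee_rot: [-3.141, 0.001, -2.975]
force: [0.1, 0.6, -0.2]
width: 0.0255
gripper_force: 0.0
t: 12.33
eef_pos: [0.5258, -0.2981, 0.0481]
ee_rot: [3.14, -0.004, -2.975]
force: [0.0, -0.5, 0.2]
width: 0.0437
gripper_force: 0.0
t: 12.75
eef_pos: [0.5283, -0.299, 0.2043]
ee_rot: [-3.139, 0.004, -2.975]
force: [1.2, -0.2, -0.4]
width: 0.0436
gripper_force: 0.0
```

```bash
python3 -m crank '[{"dx":-0.002,"dy":0.02,"dz":0,"twist":0,"grip":0},{"dx":-0.004,"dy":0.05,"dz":0,"twist":0,"grip":0},{"dx":-0.006,"dy":0.08,"dz":0,"twist":0,"grip":0},{"dx":-0.008,"dy":0.115,"dz":0,"twist":0,"grip":0},{"dx":-0.01,"dy":0.15,"dz":0,"twist":0,"grip":0}]'
python3 -m crank '[{"dx":-0.002,"dy":0.03,"dz":0,"twist":0,"grip":0},{"dx":-0.004,"dy":0.06,"dz":0,"twist":0,"grip":0},{"dx":-0.006,"dy":0.09,"dz":0,"twist":0,"grip":0},{"dx":-0.008,"dy":0.12,"dz":0,"twist":0,"grip":0},{"dx":-0.01,"dy":0.15,"dz":0,"twist":0,"grip":0}]'
python3 -m crank '[{"dx":-0.003,"dy":0.03,"dz":0,"twist":0,"grip":0},{"dx":-0.006,"dy":0.06,"dz":0,"twist":0,"grip":0},{"dx":-0.009,"dy":0.09,"dz":0,"twist":-1,"grip":0},{"dx":-0.011,"dy":0.12,"dz":0,"twist":-2,"grip":0},{"dx":-0.013,"dy":0.15,"dz":0,"twist":-2.7,"grip":0}]'
python3 -m crank '[{"dx":-0.003,"dy":0.03,"dz":0,"twist":0,"grip":0},{"dx":-0.006,"dy":0.06,"dz":-0.01,"twist":0,"grip":0},{"dx":-0.009,"dy":0.09,"dz":-0.03,"twist":0,"grip":0},{"dx":-0.011,"dy":0.12,"dz":-0.05,"twist":0,"grip":0},{"dx":-0.013,"dy":0.14,"dz":-0.07,"twist":0,"grip":0}]'
python3 - <<'E'
from h import *
import cv2
f=arm.grab_frame("side")[:,:,::-1]
a=cv2.resize(f[210:350,240:440],None,fx=4,fy=4)
cv2.imwrite("pics/s5.png",a)
s=arm.get_state();print(s["eef_pos"],np.degrees(s["ee_rot"]))
E
```

```text
t: 13.17
eef_pos: [0.517, -0.1475, 0.2004]
ee_rot: [-3.141, 0.001, -2.976]
force: [1.3, 0.4, 0.4]
width: 0.0437
gripper_force: 0.0
t: 13.58
eef_pos: [0.5071, 0.0029, 0.2006]
ee_rot: [3.141, 0.001, -2.975]
force: [0.4, -0.2, 0.6]
width: 0.0435
gripper_force: 0.0
t: 14.0
eef_pos: [0.494, 0.1529, 0.2006]
ee_rot: [3.141, 0.001, -3.023]
force: [1.1, -0.0, -0.7]
width: 0.0438
gripper_force: 0.0
t: 14.42
eef_pos: [0.4815, 0.2942, 0.13]
ee_rot: [3.14, 0.002, -3.021]
force: [-0.2, -0.5, 0.0]
width: 0.044
gripper_force: 0.0
[0.47988973 0.29493428 0.12554993] [-1.79932697e+02 -1.47751267e-01 -1.73083052e+02]
```

View pics/s5.png

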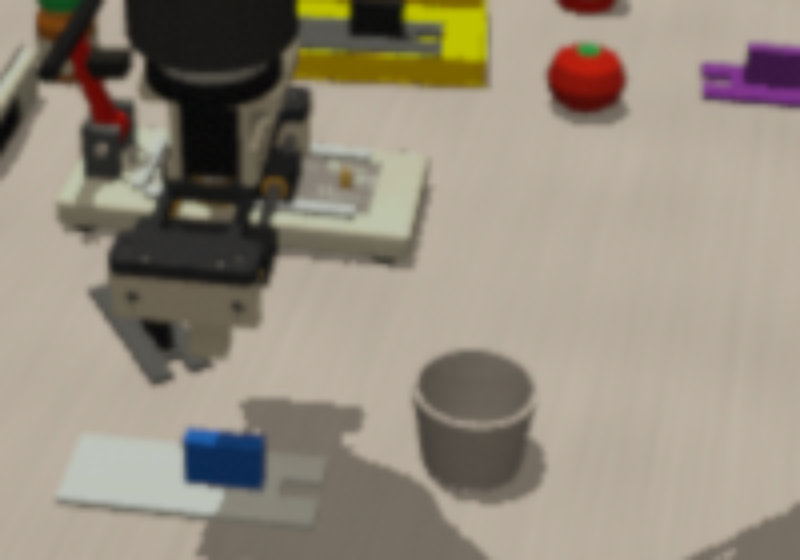

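Run:
```python
from h import *
import cv2
g=lambda x,y,z,ox,oy,s=4:np.round(P(ox+(x+.5)/s-.5,oy+(y+.5)/s-.5,z,"side"),4)
print("fresh fin top near edge",g(185,439,.042,240,210),g(265,439,.042,240,210))
print("fresh plate corners",[g(x,y,.006,240,210) for x,y in[(82,433),(327,458),(314,525),(60,500)]])
print("pin",g(346,170,.046,240,210), "s3 pin",g(427,326,.046,220,170))
print("s3 worn fin top near",g(338,297,.072,220,170),g(402,297,.072,220,170), "bottom",g(338,330,.036,220,170),g(402,337,.036,220,170))
```

```text
fresh fin top near edge [0.5046 0.3034] [0.4575 0.2904]
fresh plate corners [array([0.5852, 0.2769]), array([0.4271, 0.2578]), array([0.4189, 0.3175]), array([0.5748, 0.3382])]
pin [ 0.4862 -0.0125] s3 pin [ 0.4869 -0.0182]
s3 worn fin top near [5.513e-01 2.000e-04] [ 0.5051 -0.0126] bottom [ 0.555  -0.0097] [ 0.5052 -0.0132]
```

The side view shows the fresh blade with its fin at (225,460) just ahead of the fingers, and the worn blade lying flat in the tray. Now to descend and grip the fresh fin.

```bash
python3 -m crank '[{"dx":0,"dy":-0.003,"dz":-0.02,"twist":0,"grip":0},{"dx":0,"dy":-0.003,"dz":-0.045,"twist":0,"grip":0},{"dx":0,"dy":-0.003,"dz":-0.065,"twist":0,"grip":0},{"dx":0,"dy":-0.003,"dz":-0.08,"twist":0,"grip":0},{"dx":0,"dy":-0.003,"dz":-0.09,"twist":0,"grip":0}]'
python3 -m crank '[{"dx":0,"dy":0,"dz":-0.01,"twist":0,"grip":0},{"dx":0,"dy":0,"dz":-0.018,"twist":0,"grip":0},{"dx":0,"dy":0,"dz":-0.023,"twist":0,"grip":0},{"dx":0,"dy":0,"dz":-0.026,"twist":0,"grip":0},{"dx":0,"dy":0,"dz":-0.026,"twist":0,"grip":-0.3}]'
python3 -m crank '[{"dx":0,"dy":0,"dz":0,"twist":0,"grip":-0.9},{"dx":0,"dy":0,"dz":0,"twist":0,"grip":-0.9},{"dx":0,"dy":0,"dz":0,"twist":0,"grip":-0.9},{"dx":0,"dy":0,"dz":0,"twist":0,"grip":-0.9},{"dx":0,"dy":0,"dz":0,"twist":0,"grip":-0.9}]' 30
python3 -m crank '[{"dx":0,"dy":0,"dz":0,"twist":0,"grip":-0.9},{"dx":0,"dy":0,"dz":0,"twist":0,"grip":-0.9},{"dx":0,"dy":0,"dz":0,"twist":0,"grip":-0.9},{"dx":0,"dy":0,"dz":0,"twist":0,"grip":-0.9},{"dx":0,"dy":0,"dz":0,"twist":0,"grip":-0.9}]'
```

```text
t: 14.88
eef_pos: [0.481, 0.288, 0.0385]
ee_rot: [-3.141, -0.001, -3.022]
force: [-0.0, 0.7, 0.6]
width: 0.0438
gripper_force: 0.0
t: 15.3
eef_pos: [0.4815, 0.2884, 0.0134]
ee_rot: [-3.141, -0.0, -3.022]
force: [-0.8, -0.2, -0.7]
width: 0.0409
gripper_force: 0.0
t: 15.72
eef_pos: [0.4819, 0.2891, 0.0141]
ee_rot: [3.141, 0.001, -3.022]
force: [-0.9, 1.4, 3.2]
width: 0.0137
gripper_force: 29.9
t: 16.13
eef_pos: [0.4819, 0.2891, 0.0141]
ee_rot: [3.141, 0.001, -3.022]
force: [-1.9, 3.0, 5.0]
width: 0.0138
gripper_force: 29.9
```

```bash
python3 -m crank '[{"dx":0,"dy":0,"dz":0.006,"twist":0,"grip":-0.9},{"dx":0,"dy":0,"dz":0.02,"twist":0,"grip":-0.9},{"dx":0,"dy":0,"dz":0.045,"twist":0,"grip":-0.9},{"dx":0,"dy":0,"dz":0.075,"twist":0,"grip":-0.9},{"dx":0.002,"dy":-0.01,"dz":0.1,"twist":0,"grip":-0.9}]'
python3 -m crank '[{"dx":0.004,"dy":-0.025,"dz":0.01,"twist":0,"grip":-0.9},{"dx":0.009,"dy":-0.055,"dz":0.01,"twist":-0.5,"grip":-0.9},{"dx":0.014,"dy":-0.085,"dz":0.01,"twist":-1,"grip":-0.9},{"dx":0.019,"dy":-0.115,"dz":0.01,"twist":-1.5,"grip":-0.9},{"dx":0.024,"dy":-0.145,"dz":0.01,"twist":-2,"grip":-0.9}]'
python3 -m crank '[{"dx":0.005,"dy":-0.03,"dz":0,"twist":0,"grip":-0.9},{"dx":0.01,"dy":-0.06,"dz":0,"twist":0,"grip":-0.9},{"dx":0.015,"dy":-0.09,"dz":0,"twist":0,"grip":-0.9},{"dx":0.019,"dy":-0.12,"dz":0,"twist":0,"grip":-0.9},{"dx":0.022,"dy":-0.148,"dz":0,"twist":0,"grip":-0.9}]'
python3 -m crank '[{"dx":0,"dy":0,"dz":-0.01,"twist":0,"grip":-0.9},{"dx":0,"dy":0,"dz":-0.025,"twist":0,"grip":-0.9},{"dx":0,"dy":0,"dz":-0.038,"twist":0,"grip":-0.9},{"dx":0,"dy":0,"dz":-0.045,"twist":0,"grip":-0.9},{"dx":0,"dy":0,"dz":-0.045,"twist":0,"grip":-0.9}]'
python3 -m crank '[{"dx":0,"dy":0,"dz":0,"twist":0,"grip":-0.9},{"dx":0,"dy":0,"dz":0,"twist":0,"grip":-0.9},{"dx":0,"dy":0,"dz":0,"twist":0,"grip":-0.9},{"dx":0,"dy":0,"dz":0,"twist":0,"grip":-0.9},{"dx":0,"dy":0,"dz":0,"twist":0,"grip":-0.9}]'
python3 - <<'E'
from h import *
import cv2
f=arm.grab_frame("side")[:,:,::-1];g=arm.grab_frame("top")[:,:,::-1]
a=cv2.resize(f[225:275,250:350],None,fx=8,fy=8,interpolation=2)[:,:800]
b=cv2.resize(g[190:265,285:365],None,fx=8,fy=8,interpolation=2)[:190*2+200]
cv2.imwrite("pics/s6.png",a);cv2.imwrite("pics/t6.png",b)
s=arm.get_state();print(s["eef_pos"],np.degrees(s["ee_rot"]))
E
```

```text
t: 16.55
eef_pos: [0.483, 0.2786, 0.1146]
ee_rot: [-3.14, -0.001, -3.021]
force: [1.0, -0.2, -1.9]
width: 0.0139
gripper_force: 29.9
t: 16.97
eef_pos: [0.5064, 0.1315, 0.1233]
ee_rot: [-3.141, -0.002, -3.058]
force: [0.5, -0.2, -2.5]
width: 0.0133
gripper_force: 29.9
t: 17.38
eef_pos: [0.5284, -0.0166, 0.1231]
ee_rot: [-3.141, -0.002, -3.058]
force: [1.0, 0.6, -2.5]
width: 0.0142
gripper_force: 29.9
t: 17.8
eef_pos: [0.5276, -0.0151, 0.0766]
ee_rot: [-3.141, -0.004, -3.058]
force: [0.8, 0.1, -1.8]
width: 0.0137
gripper_force: 29.9
t: 18.22
eef_pos: [0.5297, -0.0143, 0.0791]
ee_rot: [3.141, 0.001, -3.057]
force: [-0.2, 0.6, -2.1]
width: 0.0136
gripper_force: 29.9
[ 0.52959955 -0.01441208  0.07889456] [ 1.79991555e+02  3.14183092e-02 -1.75149978e+02]
```

View pics/s6.png

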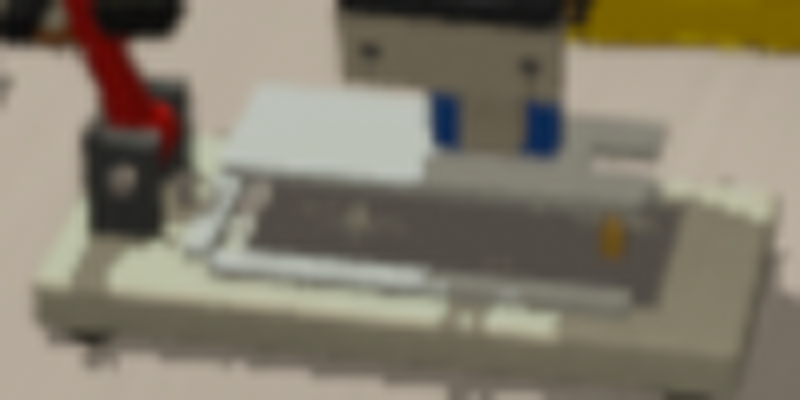

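The side crop shows the blade level above the bed: plate corners about (258,88), (222,165), (668,125) and (657,183), the slot's inner end at (592,150), and the pin tip at (612,215) with its foot at (612,255).

Run:
```python
from h import *
g=lambda x,y,z,s=8:np.round(P(250+(x+.5)/s-.5,225+(y+.5)/s-.5,z,"side"),4)
c=np.array([g(*p,.071) for p in[(258,88),(222,165),(668,125),(657,183)]]);print(c.tolist())
m=(c[0]+c[1])/2;n=(c[2]+c[3])/2;d=(m-n)/np.linalg.norm(m-n);print("mid",(m+n)/2,np.linalg.norm(m-n),"notch home",(m+n)/2-.063*d)
print("slot inner",g(592,150,.071),"pin",g(612,217,.046),g(612,257,.030))
```

```text
[[0.633, -0.03], [0.6267, 0.0274], [0.4733, -0.0456], [0.4671, -0.0039]]
mid [ 0.550025 -0.013025] 0.1613630224060023 notch home [ 0.48769381 -0.02218044]
slot inner [ 0.4964 -0.0201] pin [ 0.4871 -0.0148] [ 0.4861 -0.0119]
```

```bash
python3 -m crank '[{"dx":-0.001,"dy":0,"dz":-0.004,"twist":0,"grip":-0.9},{"dx":-0.001,"dy":0,"dz":-0.009,"twist":0,"grip":-0.9},{"dx":-0.001,"dy":0,"dz":-0.015,"twist":0,"grip":-0.9},{"dx":-0.001,"dy":0,"dz":-0.021,"twist":0,"grip":-0.9},{"dx":-0.001,"dy":0,"dz":-0.024,"twist":0,"grip":-0.9}]'
python3 -m crank '[{"dx":0,"dy":0,"dz":-0.003,"twist":0,"grip":-0.9},{"dx":0,"dy":0,"dz":-0.006,"twist":0,"grip":-0.9},{"dx":0,"dy":0,"dz":-0.009,"twist":0,"grip":-0.9},{"dx":0,"dy":0,"dz":-0.011,"twist":0,"grip":-0.9},{"dx":0,"dy":0,"dz":-0.011,"twist":0,"grip":-0.9}]'
python3 -c "from h import *;s=arm.get_state();print(s['eef_pos'],np.degrees(s['ee_rot']),s['force'],s['moment'])"
```

```text
t: 18.73
eef_pos: [0.5278, -0.0147, 0.0533]
ee_rot: [-3.141, -0.002, -3.057]
force: [-0.5, 0.3, -2.0]
width: 0.0142
gripper_force: 29.9
t: 19.15
eef_pos: [0.5284, -0.0146, 0.0441]
ee_rot: [-3.141, 0.0, -3.057]
force: [-2.2, -0.3, 4.1]
width: 0.0142
gripper_force: 29.9
[ 0.52844825 -0.01455709  0.04409628] [-1.7998648e+02  3.7560618e-04 -1.7513100e+02] [-2.23123681 -0.26925222  4.05570414] [ 0.0825581   1.05133529 -0.02477648]
```

It is at home height and the bed is carrying it. Releasing and rising.

```bash
python3 -m crank '[{"dx":0,"dy":0,"dz":0,"twist":0,"grip":-0.7},{"dx":0,"dy":0,"dz":0,"twist":0,"grip":-0.5},{"dx":0,"dy":0,"dz":0,"twist":0,"grip":-0.2},{"dx":0,"dy":0,"dz":0,"twist":0,"grip":0},{"dx":0,"dy":0,"dz":0,"twist":0,"grip":0}]'
python3 -m crank '[{"dx":0,"dy":0,"dz":0,"twist":0,"grip":0},{"dx":0,"dy":0,"dz":0,"twist":0,"grip":0},{"dx":0,"dy":0,"dz":0.006,"twist":0,"grip":0},{"dx":0,"dy":0,"dz":0.02,"twist":0,"grip":0},{"dx":0,"dy":0,"dz":0.045,"twist":0,"grip":0}]'
python3 -m crank '[{"dx":0,"dy":0,"dz":0.03,"twist":0,"grip":0},{"dx":0,"dy":0,"dz":0.065,"twist":0,"grip":0},{"dx":0,"dy":0,"dz":0.1,"twist":0,"grip":0},{"dx":0,"dy":0,"dz":0.13,"twist":0,"grip":0},{"dx":0,"dy":0,"dz":0.14,"twist":0,"grip":0}]'
python3 -m crank '[{"dx":0,"dy":-0.03,"dz":0,"twist":0,"grip":0},{"dx":0,"dy":-0.065,"dz":0,"twist":0,"grip":0},{"dx":0,"dy":-0.1,"dz":0,"twist":0,"grip":0},{"dx":0,"dy":-0.13,"dz":0,"twist":0,"grip":0},{"dx":0,"dy":-0.15,"dz":0,"twist":0,"grip":0}]'
python3 -m crank '[{"dx":0,"dy":0,"dz":0,"twist":0,"grip":0},{"dx":0,"dy":0,"dz":0,"twist":0,"grip":0},{"dx":0,"dy":0,"dz":0,"twist":0,"grip":0},{"dx":0,"dy":0,"dz":0,"twist":0,"grip":0},{"dx":0,"dy":0,"dz":0,"twist":0,"grip":0}]'
python3 - <<'E'
from h import *
import cv2
f=arm.grab_frame("side")[:,:,::-1];g=arm.grab_frame("top")[:,:,::-1]
a=cv2.resize(f[190:275,240:370],(800,523),interpolation=2)
b=cv2.resize(g[140:265,290:490],(400,250),interpolation=2)
a[:200,:320]=cv2.resize(g[205:255,285:365],(320,200),interpolation=2)
cv2.imwrite("pics/s7.png",a)
E
```

```text
t: 19.57
eef_pos: [0.5287, -0.0145, 0.0436]
ee_rot: [3.142, 0.0, -3.057]
force: [0.3, 0.7, 0.3]
width: 0.0351
gripper_force: 0.0
t: 19.98
eef_pos: [0.5268, -0.015, 0.0873]
ee_rot: [-3.141, -0.005, -3.057]
force: [0.4, 0.3, 0.3]
width: 0.0433
gripper_force: 0.0
t: 20.4
eef_pos: [0.5305, -0.0144, 0.2343]
ee_rot: [3.141, 0.008, -3.056]
force: [1.1, 0.3, -0.2]
width: 0.0439
gripper_force: 0.0
t: 20.82
eef_pos: [0.528, -0.1668, 0.2288]
ee_rot: [-3.141, -0.0, -3.058]
force: [0.7, 0.1, 0.5]
width: 0.0437
gripper_force: 0.0
t: 21.23
eef_pos: [0.5286, -0.1637, 0.2287]
ee_rot: [3.142, 0.0, -3.056]
force: [-0.1, -0.3, -0.6]
width: 0.0439
gripper_force: 0.0
```

View pics/s7.png

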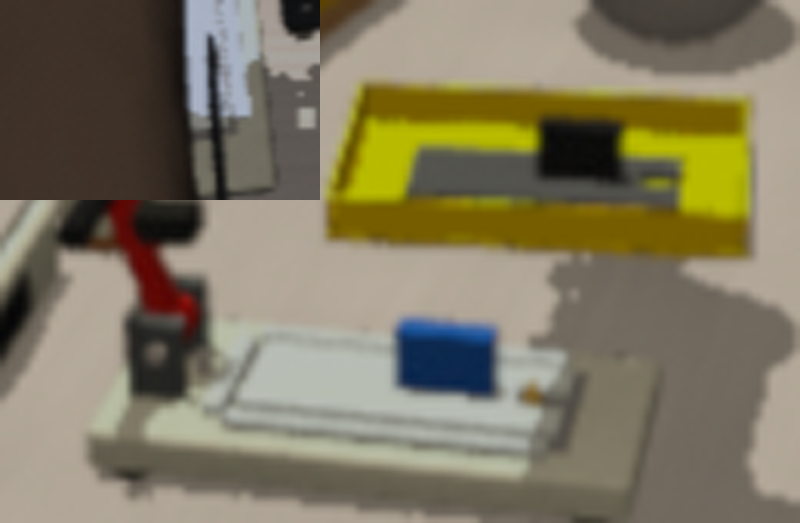

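The final view shows the fresh blade flat between the rails with the pin in its notch at (532,393), the worn blade flat in the tray at (550,175), and the clamp arm up.

```bash
python3 -c "from station import arm;print(arm.job_done())"
```

```text
the job is handed in; nothing more can be done
None
```

I handed the job in at about 21 s of the 72 s limit, but the hand-in gave no verdict; in the last picture the clamp arm is up, the worn blade lies flat in the tray, and the fresh blade lies flat in the bed with its notch over the pin.

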